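Snap the copy rest back to its reading position

ROBOT

A 6-joint arm with a two-finger parallel gripper is mounted at the origin on the work surface. World frame = base frame: x ahead of the robot, y to its left, z up, the work surface at z = 0. Lengths are in m, angles in degrees, forces in N, time in s.
With the tool pointing down it reaches from about 0.4 to 0.825 m from the base axis. Payload 7 kg.
Tool frame: the origin (TCP) lies between the finger pads; the fingertips stand 22 mm ahead of it and the grasp point (between the pads) lies 3 mm ahead of it; z points along the fingers, y is the direction in which the jaws open and shut (so a half turn about z gives the same grasp; the last joint's range is limited). The gripper opens to 88 mm and grips with 3 to 60 N. Pads are 19 mm wide; open, the fingers measure 130 mm over their backs; the gripper's body (78 mm by 193 mm) begins 47 mm behind the grasp point.
Start: joints at [85.663, 20.546, 0.682, 0, -70.136, -16.507], TCP at [0.24, 0.631, 0.249] pointing down, gripper open.
Joint ranges: [-176.03, 176.03], [-82.01, 121.73], [-58.28, 71.71], [-173.87, 95.51], [-174.79, -0.11], [-173.66, 173.66]. Speed limits (degrees/s): [136.94, 136.94, 172.46, 180, 180, 180].

INTERFACE

Orientations are given as [roll, pitch, yaw] about the fixed x, y, z axes, in that order (R = Rz(yaw) Ry(pitch) Rx(roll)).
In Python, from plant import telemetry, cams, r gives the robot as it stands.
- The arm moves only by the tool carry_out, never from a script. Its argument "commands" is one flat list of numbers, 5 for each row, row after row: the shift along the world's x, y, z as a fraction of full scale, then the turn about the world's z as a fraction of full scale, then the gripper's target within -1 to 1 (shut at 1, half-way at 0, fully open at -1). In form: [x, y, z, turn, claw, x, y, z, turn, claw, ...]. A call has 1 to 8 rows; each row shifts and turns the commanded pose from where the row before left it; what a row does not reach is not made up. Full scale, the value 1, is 0.04 m for a shift and 4 degrees for a turn. A row lasts 1/10 s, in which the tool goes at most 50 mm and 8.59 degrees, less where a joint would pass 70% of its speed; a pose out of reach is approached as far as the arm can. A call with a number of a shift or a turn outside -1 to 1 is refused whole. A call with a gripper value outside its range is refused whole. The fingers move at their own pace and stop on an object; "grip_force" is the grip in N (left out, the last holds). Time passes only in rows, so rows that do not move let the fingers close. It gives the time, the measured TCP pose, the force and the opening at its end, in the units of the state.
- telemetry.get_state(): the state, without advancing time (a new reading comes with each control period).
- cams.capture(name): name is "scene" or "side" or "wrist"; returns a dict with "frame" (384x512x3 uint8, red, green, blue), "camera_matrix" (3x3 intrinsics, pixels), "k1" (the pictures are not rectified: a ray, as slopes to the right and down, at radius r is drawn at 1 + k1 r^2 times it, then the intrinsics apply), "camera_from_world" (4x4, takes a point from world to camera coordinates); the wrist camera has in their place "mount" (4x4, takes a point from camera to tool coordinates, whose origin is the TCP and whose axes are the flange's). Camera axes: x right, y down, z forward; pixel columns grow to the right and rows downward; lengths in m; the calibration is good to about 2 mm. A picture is of the moment at which its call begins: read the wrist's pose just before it. There is no depth.
- r.close_job(): hands the job in, once; it reports no verdict.
The state is a dict: "time_s": time; "joints": joint angles; "qd": joint speeds; "joint_torque": joint torques, N m; "tcp_pos": TCP position; "eef_rot": TCP orientation; "contact_force": force on the tool from outside, world axes, zero at the start; "moment": the same for the moment, N m; "gripper_width": finger opening in m.
Only numpy, scipy, OpenCV 4.12 (cv2) and the standard library are available. Lean on these libraries where they do the work, as an engineer would, in place of code of your own. Each camera call takes 0.05 s, during which the arm holds its last target. There are 200 camera calls.

TASK

On this shrine-office writing desk the wide copy rest is parked, its board tipped forward towards the robot's side. Push the board up and over its spring's centre so that it snaps back onto its rear stop, ready to be read from. Leave the narrow card rest parked as it is, and do not knock the ink bottle over or shift it.

Things in the scene. Friction and masses are not known exactly. Their poses are not given: they have to be found in the camera images.
- copy_base: Fixed foot of the wide copy rest: brown wooden slab 140 x 160 x 15 mm (x, y, z) with steel cheeks (tops 72 mm above the desk). Origin: centre of its underside, on the desk. x points to the rear (reading) side, up to 0.6 rad off straight away from the robot; y along the hinge, which lies 30 mm above the origin. Its pale board is 130 mm wide, 8 mm thick, top edge 150 mm from the hinge.
- copy_rest (a joint): Hinge angle of the wide board (rad). 0: parked, leaning 0.5 rad towards the foot's -x, top edge 72 mm in front of the hinge, 162 mm above the desk. 0.5: upright, top edge risen to 180 mm, the spring's centre. 1.0: rear stop, leaning 0.5 rad towards +x. Below 0.5 the spring drives it back to 0, above 0.5 on to 1.0. Leaving a stop takes about 4 N at the top edge, less towards the centre.
- card_top (a point): Middle of the top edge of the narrow card rest's board: same build, but the board only 60 mm wide (8 mm thick, 150 mm long), on a fixed foot 140 x 90 mm, also turned up to 0.6 rad and parked leaning towards the robot's side. The point's z points from hinge to top edge, y along the hinge. It stands left or right of the copy rest. Not to be moved.
- ink_bottle: A small closed amber glass ink jar with a black cap, 44 mm across and 70 mm tall, standing loose on the desk between the two rests. Origin at the centre of its underside, z up. Not to be moved.
Mind the look-alikes: they are no part of the job. What is shaped like the copy_base but red is not meant.

How it is judged (in metres and radians):
At the end, for the whole second after the job is handed in: The copy rest's board lies at rest on its rear stop (hinge angle above 0.87 rad of 1.0), the card rest's top edge is within 20 mm of where it began (still parked), and the ink bottle stands upright (within 0.2 rad) within 20 mm of its place (value of joint copy_rest above 0.87 rad and velocity of joint copy_rest between -0.1 and 0.1 rad/s and distance of each of card_top, ink_bottle from where it was at the start of the episode below 0.02 m and angle between ink_bottle's own z axis and vertical below 0.2 rad); the robot touches nothing.
It fails at once if the narrow card rest is pushed off its parked position (top edge moved over 30 mm) (distance of card_top from where it was at the start of the episode above 0.03 m).
It fails at once if the ink bottle is shifted more than 30 mm or tipped over (distance of ink_bottle from where it was at the start of the episode above 0.03 m or angle between ink_bottle's own z axis and vertical above 0.5 rad).
It also fails if it takes over 32 s, if anything falls off the work surface, if the arm or the gripper's body presses on something with over 40 N, if the wrist force passes 120 N, or if a joint passes its speed limit or range.

## Working session

There is one attempt and no reset: what is moved stays moved. The work goes in short steps, Python scripts to look and compute and a tool call to move; the robot and the scene stay as the last step left them, time stands still between calls to the robot, and variables do not carry over. Pictures are saved under pics/ and viewed, about 8 in all and at most 12, crops included, and the job is handed in when it is done.

Besides the shell and the picture viewer there is one more tool, called after "Emit:" as name(argument=value, ...), one argument or row to a line, values as JSON. carry_out: Moves the arm, as the interface text tells. Shift numbers are shares of 0.04 m and turn numbers shares of 4 degrees, none past 1 either way. Its arguments: {"type":"object","properties":{"commands":{"type":"array"},"grip_force":{"type":"number"}},"required":["commands"]}

```bash
mkdir -p pics; ls; python3 - <<'E'
from plant import telemetry,cams,r
import cv2,numpy as np,pickle
print(telemetry.get_state())
a={n:cams.capture(n) for n in("scene","side")}
pickle.dump(a,open("a.pkl","wb"))
for n in a:
  print(n,a[n]["camera_matrix"].tolist(),a[n]["k1"],a[n]["camera_from_world"].round(3).tolist())
  cv2.imwrite(f"pics/{n}0.png",a[n]["frame"][...,::-1])
E
```

```text
pics
{'time_s': 0.0, 'joints': array([ 8.56629766e+01,  2.05931720e+01,  6.33990842e-01, -2.04072822e-02,
       -7.01354688e+01, -1.65068474e+01]), 'qd': array([ 0.09487837,  0.10562246,  0.00839381, -0.02160858, -0.05619805,
       -0.1129724 ]), 'joint_torque': array([-4.90927687e-04, -5.82709408e+01,  2.93050164e+01,  6.99723691e+00,
        6.90123779e-03, -1.47625233e-04]), 'tcp_pos': array([0.24004058, 0.63039625, 0.2476038 ]), 'eef_rot': array([ 1.79903800e+02, -8.50222173e-03, -2.08508138e+01]), 'contact_force': array([-0.37385161,  0.93136999,  0.5945956 ]), 'moment': array([-0.00049161,  0.00985324, -0.00996531]), 'gripper_width': 0.08772302534484519}
scene [[433.7537385933449, 0.0, 261.2551148030631], [0.0, 433.7537385933449, 196.65323025873838], [0.0, 0.0, 1.0]] -0.033358887916876016 [[0.67, 0.743, 0.005, -0.201], [0.555, -0.496, -0.668, -0.238], [-0.494, 0.45, -0.744, 1.779], [0.0, 0.0, 0.0, 1.0]]
side [[408.66327739731946, 0.0, 251.54731406191857], [0.0, 408.66327739731946, 191.57178765092576], [0.0, 0.0, 1.0]] -0.021840709617195805 [[-0.993, -0.12, 0.014, 0.434], [-0.101, 0.76, -0.642, 0.236], [0.067, -0.638, -0.767, 1.033], [0.0, 0.0, 0.0, 1.0]]
```

View pics/scene0.png

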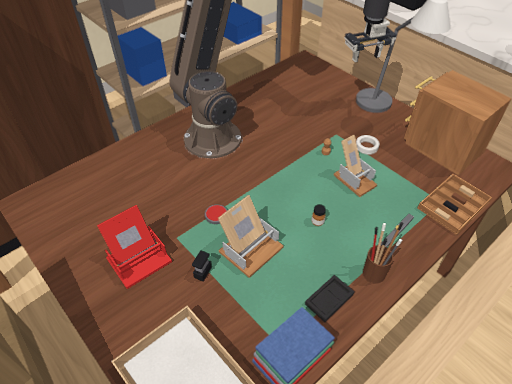

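View pics/side0.png

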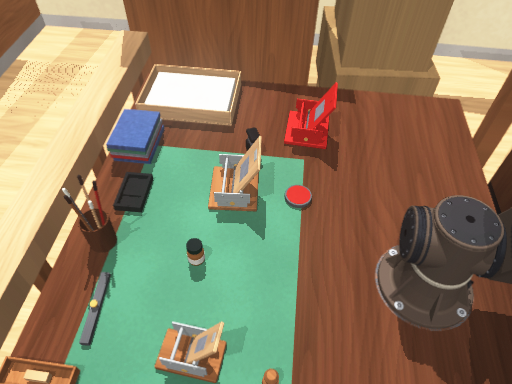

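The wide rest is at scene (250,240) and side (235,183). The card rest is at scene (353,170) and side (195,350), with the ink bottle at scene (319,214) and side (195,251). The red rest is a decoy. I'll enlarge the wide rest to pick its corners.

```bash
python3 - <<'E'
import pickle,cv2,numpy as np
a=pickle.load(open("a.pkl","rb"))
f=lambda n,x,y:cv2.resize(a[n]["frame"][y:y+100,x:x+80,::-1],None,fx=5,fy=5,interpolation=cv2.INTER_CUBIC)
A=f("scene",210,185);B=f("side",195,125)
im=np.hstack([A,B])
for k in range(0,100,10):
  cv2.line(im,(0,k*5),(8,k*5),(0,0,255),1);cv2.line(im,(400,k*5),(408,k*5),(0,0,255),1)
for k in range(0,160,10): cv2.line(im,(k*5,0),(k*5,8),(0,0,255),1)
cv2.imwrite("pics/crop.png",im)
E
```

```text
(no output)
```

View pics/crop.png

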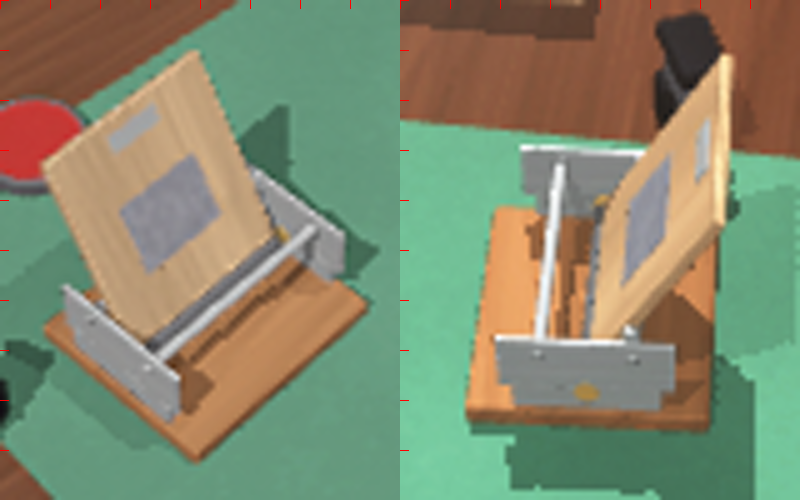

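The crop shows the parked board's top corners at scene (218.6,218.6) and (249.4,195.4), and at side (260.4,136) and (258.6,169.4). Foot corners are visible in both views too, so I'll triangulate.

```bash
cat > h.py <<'E'
import cv2,numpy as np
def ray(c,p):
    d=np.array([c["k1"],0,0,0,0.])
    u=cv2.undistortPoints(np.array([[p]],float),c["camera_matrix"],d)[0,0]
    T=c["camera_from_world"];R=T[:3,:3]
    v=R.T@np.r_[u,1];return -R.T@T[:3,3],v/np.linalg.norm(v)
def tri(c1,p1,c2,p2):
    o,d=ray(c1,p1);q,e=ray(c2,p2)
    s=np.linalg.lstsq(np.c_[d,-e],q-o,rcond=None)[0]
    A,B=o+s[0]*d,q+s[1]*e
    return (A+B)/2,np.linalg.norm(A-B)
def plane(c,p,z):
    o,d=ray(c,p);return o+d*(z-o[2])/d[2]
E
python3 - <<'E'
import pickle;from h import *
np.set_printoptions(precision=4,suppress=True)
a=pickle.load(open("a.pkl","rb"));S,D=a["scene"],a["side"]
for n,p,q in[("topL",(249.4,195.4),(258.6,169.4)),("topR",(218.6,218.6),(260.4,136)),("footRearL",(283.6,245.6),(208.4,207.4)),("footRearR",(249.4,276.6),(214.4,166.6)),("bottlecap",(319,207),(194.5,243)),
 ("cardL",(344,140),(222,325))]: print(n,*tri(S,p,D,q))
for p in[(283.6,245.6),(249.4,276.6),(219,250.6)]:print("S",plane(S,p,.015))
for p in[(208.4,207.4),(256.6,210),(214.4,166.6)]:print("D",plane(D,p,.015))
E
```

```text
topL [ 0.4468 -0.1873  0.1623] 0.006333273071986528
topR [ 0.4555 -0.316   0.1612] 0.005555024406830526
footRearL [ 0.5836 -0.1616  0.012 ] 0.005305982010371426
footRearR [ 0.596  -0.3209  0.0117] 0.0073915732402342485
bottlecap [0.5821 0.0004 0.0767] 0.0027553351763175116
cardL [0.472  0.2328 0.1642] 0.006371312430872915
S [ 0.5875 -0.1622  0.015 ]
S [ 0.6011 -0.3208  0.015 ]
S [ 0.4633 -0.3303  0.015 ]
D [ 0.5807 -0.1609  0.015 ]
D [ 0.4436 -0.1697  0.015 ]
D [ 0.5923 -0.3204  0.015 ]
```

Checks agree: top-edge z is 0.162, its width 0.129, and the foot is turned about 4.3°. The hinge is at about (0.522,-0.246) and the top-edge middle at (0.451,-0.252). I'll go round high with the fingers shut, then push the top edge from the robot's side.

Emit:
carry_out(
  commands=[0.4, -0.8, 0.1, 0.8, 1, 0.4, -0.8, 0.1, 0.8, 1, 0.4, -0.8, 0.1, 0.8, 1, 0.4, -0.8, 0.1, 0.8, 1, 0.4, -0.8, 0.1, 0.8, 1, 0.4, -0.8, 0.1, 0.8, 1, 0.4, -0.8, 0.1, 0.8, 1, 0.4, -0.8, 0.1, 0.7, 1],
  grip_force=20,
)

```text
time_s: 0.9
tcp_pos: [0.3685, 0.3733, 0.2805]
eef_rot: [180.0, 0.0, 4.5]
contact_force: [1.8, -0.3, 0.5]
gripper_width: 0.0294
```

Emit:
carry_out(
  commands=[0.3, -0.8, 0, 0, 1, 0.3, -0.8, 0, 0, 1, 0.3, -0.8, 0, 0, 1, 0.3, -0.8, 0, 0, 1, 0.3, -0.8, 0, 0, 1, 0, -0.8, 0, 0, 1, 0, -0.8, 0, 0, 1, 0, -0.8, 0, 0, 1],
)

```text
time_s: 1.7
tcp_pos: [0.4278, 0.1173, 0.2803]
eef_rot: [180.0, 0.0, 4.3]
contact_force: [-0.4, -0.3, 0.7]
gripper_width: 0.0006
```

Emit:
carry_out(
  commands=[0, -0.8, 0, 0, 1, 0, -0.8, 0, 0, 1, -0.2, -0.8, 0, 0, 1, -0.3, -0.8, 0, 0, 1, -0.4, -0.8, 0, 0, 1, -0.4, -0.8, 0, 0, 1, -0.4, -0.8, 0, 0, 1, -0.4, -0.8, 0, 0, 1],
)

```text
time_s: 2.5
tcp_pos: [0.3431, -0.1383, 0.2805]
eef_rot: [-180.0, -0.0, 4.4]
contact_force: [1.6, -0.8, 0.4]
gripper_width: 0.0002
```

Emit:
carry_out(
  commands=[0.3, -0.75, 0, 0, 1, 0.3, -0.75, 0, 0, 1, 0.3, -0.75, 0, 0, 1, 0.3, -0.7, 0, 0, 1, 0, 0, -0.7, 0, 1, 0, 0, -0.75, 0, 1, 0, 0, -0.75, 0, 1, 0, 0, -0.7, 0, 1],
)

```text
time_s: 3.3
tcp_pos: [0.3916, -0.2552, 0.1631]
eef_rot: [-180.0, 0.0, 4.3]
contact_force: [-0.0, 1.0, 0.2]
gripper_width: 0.0002
```

```bash
python3 - <<'E'
from plant import telemetry,cams
import cv2,numpy as np
print(telemetry.get_state()["tcp_pos"])
f=[cv2.resize(cams.capture(n)["frame"][y:y+150,x:x+130,::-1],None,fx=3,fy=3,interpolation=cv2.INTER_CUBIC) for n,x,y in(("scene",170,130),("side",190,90))]
cv2.imwrite("pics/c2.png",np.hstack(f))
E
```

```text
[ 0.39158936 -0.25519288  0.16309514]
```

View pics/c2.png

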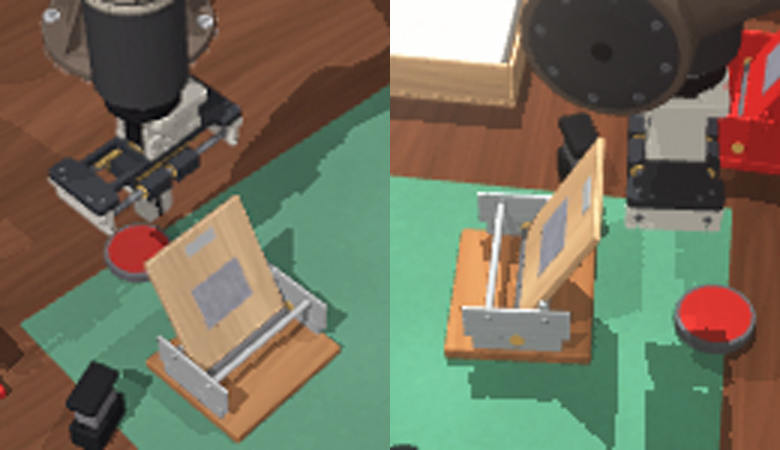

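The shut fingers stand just in front of the board's top edge (c2 about (150,200) in the scene half), aligned with the hinge and touching nothing. I'll push now.

Emit:
carry_out(
  commands=[0.5, 0.04, 0, 0, 1, 0.5, 0.04, 0, 0, 1, 0.4, 0.03, 0, 0, 1, 0.4, 0.03, 0, 0, 1, 0.4, 0.03, 0, 0, 1],
)

```text
time_s: 3.9
tcp_pos: [0.4814, -0.2484, 0.1652]
eef_rot: [180.0, -0.0, 4.4]
contact_force: [-0.3, -0.5, 1.7]
gripper_width: 0.0004
```

Emit:
carry_out(
  commands=[0.3, 0.02, 0, 0, 1, 0.3, 0.02, 0, 0, 1, 0.3, 0.02, 0, 0, 1],
)

```text
time_s: 4.2
tcp_pos: [0.5173, -0.2459, 0.1645]
eef_rot: [-180.0, -0.0, 4.4]
contact_force: [0.9, 0.4, -0.3]
gripper_width: 0.0002
```

```bash
python3 - <<'E'
from plant import telemetry,cams
import cv2,numpy as np
s=telemetry.get_state();print(s["tcp_pos"],s["contact_force"])
f=[cv2.resize(cams.capture(n)["frame"][y:y+150,x:x+130,::-1],None,fx=3,fy=3,interpolation=cv2.INTER_CUBIC) for n,x,y in(("scene",180,140),("side",180,100))]
cv2.imwrite("pics/c3.png",np.hstack(f))
E
```

```text
[ 0.51734493 -0.24585648  0.16447627] [ 0.91178346  0.35241607 -0.31136926]
```

View pics/c3.png

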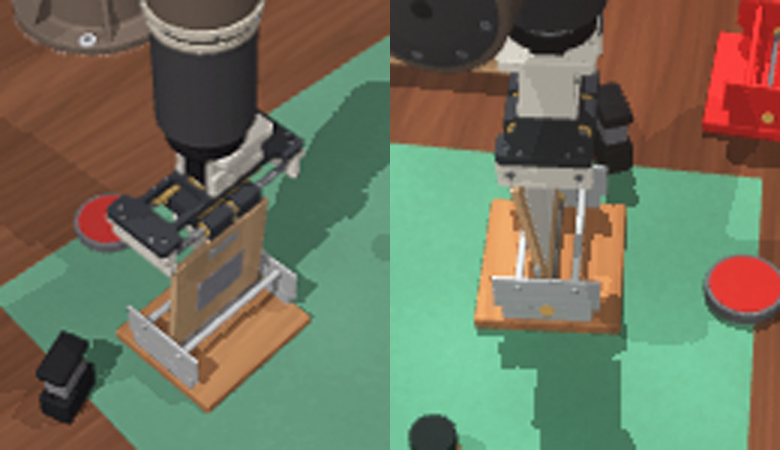

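The board is past upright, leaning slightly rearward, with its top edge at about c3 (515,190) in the side half. I'll push a little further, then back off.

Emit:
carry_out(
  commands=[0.3, 0.02, 0, 0, 1, 0.2, 0.02, 0, 0, 1, 0, 0, 0, 0, 1, 0, 0, 0, 0, 1, -0.6, -0.05, 0, 0, 1, -0.8, -0.06, 0, 0, 1, -0.8, -0.06, 0, 0, 1, -0.8, -0.06, 0, 0, 1],
)

```text
time_s: 5.1
tcp_pos: [0.4145, -0.2536, 0.1645]
eef_rot: [-180.0, 0.0, 4.4]
contact_force: [0.2, -0.5, 0.2]
gripper_width: 0.0001
```

Emit:
carry_out(
  commands=[0, 0, 0.5, 0, 1, 0, 0, 0.8, 0, 1, 0, 0, 0.8, 0, 1, 0, 0, 0.6, 0, 1, 0, 0, 0, 0, 1, 0, 0, 0, 0, 1],
)

```text
time_s: 5.7
tcp_pos: [0.4159, -0.2535, 0.2729]
eef_rot: [-180.0, -0.1, 4.3]
contact_force: [-0.8, 0.5, -0.1]
gripper_width: 0.0005
```

```bash
python3 - <<'E'
from plant import telemetry,cams
import cv2,numpy as np,pickle
s=telemetry.get_state();print(s["time_s"],s["tcp_pos"],s["contact_force"])
b={n:cams.capture(n) for n in("scene","side")};pickle.dump(b,open("b.pkl","wb"))
a=pickle.load(open("a.pkl","rb"))
# bottle and card rest regions: change from start
for n,R in(("scene",[(305,200,28,28),(330,130,50,65)]),("side",[(183,235,25,32),(150,318,80,64)])):
  for x,y,w,h in R: 
    d=np.abs(a[n]["frame"][y:y+h,x:x+w].astype(int)-b[n]["frame"][y:y+h,x:x+w]).max(2);print(n,(d>40).sum())
f=[cv2.resize(b[n]["frame"][y:y+150,x:x+130,::-1],None,fx=3,fy=3,interpolation=cv2.INTER_CUBIC) for n,x,y in(("scene",210,140),("side",165,120))]
cv2.imwrite("pics/c4.png",np.hstack(f))
E
```

```text
5.7 [ 0.41589243 -0.25351719  0.27292742] [-0.8484365   0.48393499 -0.12461383]
scene 0
scene 152
side 0
side 0
```

View pics/c4.png

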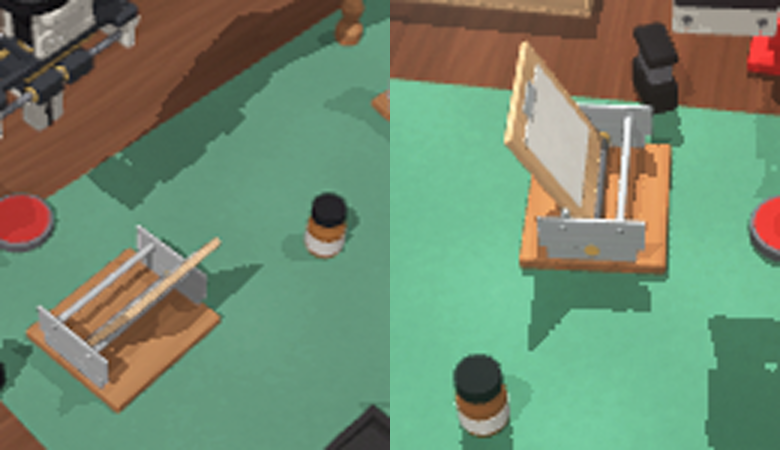

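The board leans rearward, with its +y top corner at c4 (218,240) in the scene half and (507,140) in the side half. The bottle is unchanged. I'll check the corner's position, then hand in.

```bash
python3 - <<'E'
import pickle;from h import *
b=pickle.load(open("b.pkl","rb"))
P,e=tri(b["scene"],(282.7,220),b["side"],(204,166.7));print(P,e)
v=P-[.517,-.181,.03];print("lean rad",np.arctan2(v[0],v[2]))
a=pickle.load(open("a.pkl","rb"))
d=np.abs(a["scene"]["frame"][130:195,330:380].astype(int)-b["scene"]["frame"][130:195,330:380]).max(2)>40
y,x=np.nonzero(d);print("card diff px x",x.min()+330,x.max()+330,"y",y.min()+130,y.max()+130)
if P[2]<.18 and v[0]>.05:
    from plant import r;r.close_job();print("closed")
E
```

```text
[ 0.58798219 -0.17842259  0.16253443] 0.004955731756663117
lean rad 0.4917013536353179
card diff px x 330 348 y 130 147
the job is handed in; nothing more can be done
closed
```

The copy rest's board is now on its rear stop, and the job is handed in at about 5.7 s of the 32 s allowed. I carried the arm round high with the fingers shut, pushed the board's top edge from the robot's side past upright, then backed off and rose clear.

Last checks:
- **Copy rest:** the board's top corner triangulates to z = 0.1625 m with a rearward lean of 0.49 rad, which is about 0.99 rad on the hinge. The two camera rays missed each other by about 5 mm. I did not measure the board's speed directly.
- **Ink bottle:** no pixels changed in either view.
- **Card rest:** no pixels changed in the side view. In the scene view 152 pixels changed, all in one corner of the check window (columns 330–348, rows 130–147). That corner takes in the rest's top-left edge. I put it down to the arm or its shadow having moved, as the side view shows nothing, but I did not confirm that.
- **Contact:** the arm is clear of everything. Force readings were about 2 N or less at the end of every move, though forces within a move were not recorded.

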